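# Interlock small cartons on the packing bench

### The arm

A 6-joint arm with a two-finger parallel gripper is mounted at the origin on the work surface. World frame = base frame: x ahead of the robot, y to its left, z up, the work surface at z = 0. Lengths are in m, angles in rad, forces in N, time in s.
With the tool pointing down it reaches from about 0.25 to 0.725 m from the base axis. Payload 4 kg.
Tool frame: the origin (TCP) lies at the very end of the fingers, on their centre line; the grasp point (between the pads) lies 19 mm behind it (arm.grasp_offset is the distance from the TCP to the grasp point, in m); z points along the fingers, y is the line along which they close (so a half turn about z gives the same grasp; the last joint's range is limited). The gripper opens to 85 mm and grips with 20 to 120 N. Pads are 22 mm wide; open, the fingers measure 114 mm over their backs; the gripper's body (76 mm by 85 mm) begins 54 mm behind the grasp point. The pads swing forward as they close: fully open they stand 13 mm farther back than shut.
Start: joints at [-1.347, 0.241, 0.005, 1.335, 0, 1.571], TCP at [0.111, -0.488, 0.231] pointing down, gripper open.
Joint ranges: [-2.72, 2.72], [-1.05, 1.87], [-1.09, 1.28], [-1.99, 2.15], [-1.42, 1.44], [-3.14, 3.14]. Speed limits (rad/s): [2.79, 2.79, 3.14, 3.14, 3.14, 3.14].

### API

Orientations are given as a rotation vector (axis times angle).
In Python, from station import arm gives the robot as it stands.
- The arm moves only by the tool apply_moves, never from a script. Its argument "commands" is a list that holds one entry, the list of rows, each a list of 7 numbers: the shift along the tool's x, y, z in mm, then the turn, a rotation vector about the tool's x, y, z in rad, then the finger opening in mm, from 0 to 85.4. In form: [[[x, y, z, rx, ry, rz, hand], ...]]. A call has 1 to 8 rows; each row shifts and turns the commanded pose from where the row before left it, along the tool's axes as they then stand; what a row does not reach is not made up. A row lasts 1/8 s, in which the tool goes at most 62.5 mm and 10.7 degrees, less where a joint would pass 70% of its speed; a pose out of reach is approached as far as the arm can. A call with a gripper value outside its range is refused whole. The fingers move at their own pace and stop on an object; "squeeze" is the grip in N (left out, the last holds). Time passes only in rows, so rows that do not move let the fingers close. It gives the time, the measured TCP pose, the force, the opening and the grip force at its end, in the units of the state.
- arm.get_obs(): the state, without advancing time (a new reading comes with each control period).
- arm.camera(name): name is "side" or "top" or "wrist"; returns a dict with "pixels" (420x560x3 uint8, red, green, blue), "camera_matrix" (3x3 intrinsics, pixels), "camera_from_world" (4x4, takes a point from world to camera coordinates). Camera axes: x right, y up, looking along -z (the intrinsics and any distortion apply to the point x, -y, -z); pixel columns grow to the right and rows downward; lengths in m; the calibration is good to about 2 mm. A picture is of the moment at which its call begins. There is no depth.
- arm.finish_job(): hands the job in; it is judged then, once.
The state is a dict: "t": time; "qpos": joint angles; "qd": joint speeds; "effort": joint torques, N m; "ee_pos": TCP position; "eef_rot": TCP orientation; "contact_force": force on the tool from outside, world axes, zero at the start; "ft_torque": the same for the moment, N m; "finger_gap": opening from 0.0 (shut) to 1.0 (fully open); "finger_force": force on a finger pad.
Only numpy, scipy, OpenCV 4.12 (cv2) and the standard library are available. Lean on these libraries where they do the work, as an engineer would, in place of code of your own. Each camera call takes 0.05 s, during which the arm holds its last target. There are 200 camera calls.

### The job

Take the two cartons from the sloping chute and carry on the half-lapped stack on the wooden board. Lay one level on the board, butted end to end against the free end of the first carton and in line with it; then lay the other on top across the joint between those two, half a length over, butted against the half carton. Set them down without dropping them, let go, and leave the first carton, the half carton, the mug, the tape roll and the knife where they are.

Things in the scene. Friction and masses are not known exactly. Their poses are not given: they have to be found in the camera images.
- board: fixed brown wooden stacking board, 300 (its x) by 130 (its y) by 12 mm thick, flat on the bench; origin at the centre of its underside, z up. A green end stop (16 mm thick, 100 mm wide, 105 mm tall above the board) stands at its -x end, inner face at x = -130 mm. The stack runs along its x from the stop; beyond the first carton the board is bare as far as its +x edge (x = 150 mm).
- chute: fixed aluminium chute on grey legs, 250 mm wide (its y); origin on the bench under the middle of its deck, z up, x level and pointing up the slope (the low end faces the robot). The deck slopes 30 degrees, 186 mm long; the middle of its surface is 85 mm above the bench. A blue stop lip 6 mm thick and 13 mm high runs across the low end. No side walls; a yellow line on the deck parts two lanes, centred 60 mm either side.
- carton_a: kraft cardboard carton, 120 (its x) by 56 (its y) by 44 mm (its z), 0.18 to 0.35 kg, with a tan tape band along it and a dark brown label on each end; origin at the centre of its underside, z out of its top. At the start it lies on the sloping chute, its x pointing up the slope and its low end against the chute's blue stop lip, so that it is pitched 30 degrees. It is the same as the other chute carton: either may go in either place and either way round.
- carton_b: kraft cardboard carton, 120 (its x) by 56 (its y) by 44 mm (its z), 0.18 to 0.35 kg, with a tan tape band along it and a dark brown label on each end; origin at the centre of its underside, z out of its top. At the start it lies on the sloping chute, its x pointing up the slope and its low end against the chute's blue stop lip, so that it is pitched 30 degrees. It is the same as the other chute carton: either may go in either place and either way round.
- first_carton: loose kraft carton, 120 (its x) by 56 (its y) by 44 mm (its z), already on the board with its -x end at the green stop (1 to 2 mm gap); origin at the centre of its underside, z up, its x pointing away from the stop towards its free end, 60 mm from the origin.
- half_carton: loose half-length kraft carton, 60 (its x) by 56 (its y) by 44 mm (its z), about 0.13 kg, standing on the stop-side half of the first carton, in line with it; origin at the centre of its underside, x pointing away from the stop.
- mug: beige coffee mug, bystander, 64 mm across, 62 mm tall, handle on its +y side; origin at the centre of its underside
- tape_roll: tan roll of packing tape lying flat, bystander, 90 mm across, 48 mm tall; origin at the centre of its underside
- knife: orange box knife, bystander, about 145 mm long (its x), 24 mm wide, 14 mm tall; origin near its middle, on its underside
Not all that is in view belongs to the job. Leave any yellow look-alike of the carton_a alone. What is shaped like the carton_b but orange is not meant.

How it is judged:
By the outcome, as a careful person would: the job done as asked, in the order asked, and still so for the second after the job is handed in, with the robot touching nothing.
It also fails if it takes over 58 s, if anything falls off the work surface, if the arm or the gripper's body presses on something with over 40 N, if the wrist force passes 120 N, or if a joint passes its speed limit or range.

## Working session

There is one attempt and no reset: what is moved stays moved. The work goes in short steps, Python scripts to look and compute and a tool call to move; the robot and the scene stay as the last step left them, time stands still between calls to the robot, and variables do not carry over. Pictures are saved under pics/ and viewed, at most 10 in all, crops included, and the job is handed in when it is done.

Besides the shell and the picture viewer there is one more tool, called after ">>>" by a JSON object that holds its "method" and its "body". apply_moves: Moves the arm, as the interface text tells. Its arguments: {"type":"object","properties":{"commands":{"type":"array"},"squeeze":{"type":"number"}},"required":["commands"]}

```bash
ls; mkdir -p pics; python3 - <<'E'
from station import arm
import cv2,numpy as np,pickle
o=arm.get_obs();print(o)
d={n:arm.camera(n) for n in("side","top","wrist")}
pickle.dump(d,open('c0.pkl','wb'))
for n in d:
    cv2.imwrite(f'pics/{n}0.png',d[n]["pixels"][:,:,::-1]);print(n,d[n]["camera_matrix"].tolist(),np.round(d[n]["camera_from_world"],3).tolist(),[k for k in d[n]])
E
```

```text
pics
{'t': 0.0, 'qpos': array([-1.34699237e+00,  2.41431854e-01,  3.71306451e-03,  1.33519808e+00,
       -8.71670137e-06,  1.57076970e+00]), 'qd': array([-0.00282171,  0.00050427,  0.00010825,  0.0007417 , -0.00098115,
        0.00036684]), 'effort': array([ 5.82262383e-04, -3.72316968e+01,  2.52408421e+01,  1.68037531e-02,
        1.30331364e-04, -4.09368027e-06]), 'ee_pos': array([ 0.11082612, -0.48690928,  0.23039927]), 'eef_rot': array([-3.11984574e+00, -3.50623540e-01,  3.85266167e-04]), 'contact_force': array([-0.90232077,  0.45894451, -0.05159481]), 'ft_torque': array([ 0.00945156, -0.06292495,  0.01352607]), 'finger_force': 0.0, 'finger_gap': 1.0006894141176688}
side [[483.3484362294907, 0.0, 278.5745702728354], [0.0, 483.3484362294907, 202.22380043950446], [0.0, 0.0, 1.0]] [[-0.906, -0.423, -0.015, 0.534], [0.234, -0.53, 0.815, -0.174], [-0.352, 0.735, 0.579, -0.98], [0.0, 0.0, 0.0, 1.0]] ['pixels', 'camera_matrix', 'camera_from_world']
top [[505.0978573940915, 0.0, 284.0411658576513], [0.0, 505.0978573940915, 219.931502821421], [0.0, 0.0, 1.0]] [[0.014, -1.0, 0.009, 0.039], [0.996, 0.014, 0.086, -0.542], [-0.086, 0.008, 0.996, -1.345], [0.0, 0.0, 0.0, 1.0]] ['pixels', 'camera_matrix', 'camera_from_world']
wrist [[373.9745929214911, 0.0, 283.77402483303894], [0.0, 373.9745929214911, 216.50092679521708], [0.0, 0.0, 1.0]] [[0.22, -0.975, -0.001, -0.497], [0.923, 0.209, -0.324, 0.042], [0.316, 0.07, 0.946, -0.382], [0.0, 0.0, 0.0, 1.0]] ['pixels', 'camera_matrix', 'camera_from_world']
```

View pics/top0.png

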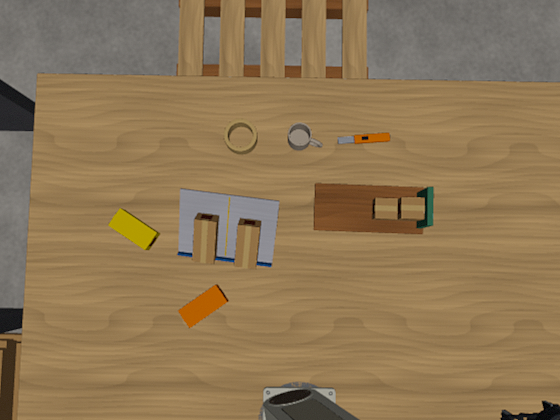

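View pics/side0.png

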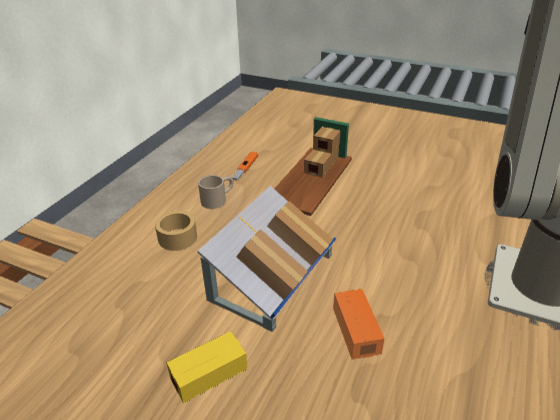

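The top view shows the chute around (228,228) with kraft cartons at (205,238) and (248,243). The board is at (372,208) with the stop at (428,207); the first carton sits at about (386,208) and the half carton at (411,208). The yellow and orange decoys are at (133,229) and (203,306). The side view agrees.

```bash
cat > h.py <<'E'
import numpy as np,cv2
def ray(c,u,v):
    K=c["camera_matrix"];T=c["camera_from_world"];R=T[:3,:3]
    d=np.linalg.inv(K)@[u,v,1];d=R.T@(d*[1,-1,-1]);return -R.T@T[:3,3],d
def on(c,u,v,p,n=(0,0,1)):
    """ray hit on the plane through p with normal n"""
    o,d=ray(c,u,v);n=np.asarray(n,float);p=np.asarray(p,float)
    return o+d*(n@(p-o))/(n@d)
def onz(c,u,v,z): return on(c,u,v,(0,0,z))
def proj(c,P):
    T=c["camera_from_world"];q=(T[:3,:3]@np.asarray(P,float)+T[:3,3])*[1,-1,-1]
    q=c["camera_matrix"]@q;return q[:2]/q[2]
E
python3 - <<'E'
import pickle,cv2,numpy as np
d=pickle.load(open('c0.pkl','rb'))
t=d['top']['pixels'][175:275,170:440,::-1];s=d['side']['pixels'][110:330,190:390,::-1]
a=cv2.resize(t,(800,296),interpolation=cv2.INTER_CUBIC)
cv2.imwrite('pics/a.png',a)
hsv=cv2.cvtColor(d['top']['pixels'],cv2.COLOR_RGB2HSV)
for u,v in[(205,238),(248,243),(386,208),(411,208),(340,205),(428,207),(190,210),(220,258),(500,200),(205,255)]:print((u,v),d['top']['pixels'][v,u],hsv[v,u])
E
```

```text
(205, 238) [161 136  85] [ 20 120 161]
(248, 243) [161 137  87] [ 20 117 161]
(386, 208) [161 136  89] [ 20 114 161]
(411, 208) [160 136  87] [ 20 116 160]
(340, 205) [117  75  38] [ 14 172 117]
(428, 207) [ 50 102  77] [ 76 130 102]
(190, 210) [138 138 144] [120  11 144]
(220, 258) [ 6 40 72] [105 234  72]
(500, 200) [156 128  86] [ 18 114 156]
(205, 255) [156 131  83] [ 20 119 156]
```

View pics/a.png

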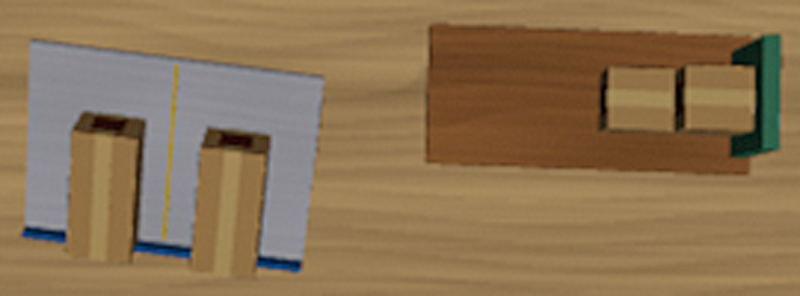

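```bash
python3 - <<'E'
import pickle
from h import *
d=pickle.load(open('c0.pkl','rb'));c=d['top']
f=lambda u,v:(170+(u+.5)/2.963-.5,175+(v+.5)/2.963-.5)
U=[onz(c,*f(*p),.1315) for p in[(30,40),(323,76)]]
print('upper',U,np.linalg.norm(U[0]-U[1]))
e=U[0]-U[1];yaw=np.arctan2(-e[0],e[1]);cy,sy=np.cos(yaw),np.sin(yaw)
ex=np.array([cy,sy,0]);ey=np.array([-sy,cy,0]);C=(U[0]+U[1])/2-ex*.0805;C[2]=0
print('chute',C,'yaw',yaw)
c30,s30=np.cos(np.pi/6),.5
xs=ex*c30+[0,0,s30];n=-ex*s30+np.array([0,0,c30])
P0=C+[0,0,.085]+n*.044
for pts in([(72,130),(140,136),(133,264),(66,258)],[(201,147),(269,152),(258,277),(191,271)]):
    Q=[on(c,*f(*p),P0,n)-P0 for p in pts]
    print(np.round([[q@xs*1e3,q@ey*1e3] for q in Q],1).tolist())
for p in [(430,24),(427,161),(750,172)]: print('board',onz(c,*f(*p),.012))
for p in [(684,66),(755,66),(755,132),(684,132)]: print('half',onz(c,*f(*p),.100))
for p in [(604,67),(604,131),(675,131)]: print('first',onz(c,*f(*p),.056))
# verify in side view
for P in [U[0],U[1],C+xs*-.093+[0,0,.085]+ey*.125,C+xs*-.093+[0,0,.085]-ey*.125]: print(proj(d['side'],P))
E
```

```text
upper [array([0.60801673, 0.30904245, 0.1315    ]), array([0.58106529, 0.06123081, 0.1315    ])] 0.24927291573966245
chute [0.51451292 0.19384031 0.        ] yaw -0.10833196551239657
[[35.4, 77.4], [37.5, 20.4], [-86.0, 19.8], [-88.3, 78.3]]
[[34.3, -31.1], [37.4, -88.0], [-83.7, -89.4], [-85.9, -30.9]]
board [ 0.64613203 -0.03693461  0.012     ]
board [ 0.51869068 -0.03524321  0.012     ]
board [ 0.51278086 -0.33321957  0.012     ]
half [ 0.59839252 -0.25174024  0.1       ]
half [ 0.59930995 -0.31350246  0.1       ]
half [ 0.54177909 -0.31290822  0.1       ]
half [ 0.54089002 -0.25138203  0.1       ]
first [ 0.60240375 -0.19039715  0.056     ]
first [ 0.54476796 -0.19030415  0.056     ]
first [ 0.54568699 -0.25387719  0.056     ]
[197.61465493 250.0417238 ]
[269.43675302 185.44514879]
[272.84392295 318.61296444]
[333.48761921 241.57871872]
```

```bash
cat >> h.py <<'E'
from scipy.spatial.transform import Rotation as Ro, Slerp
def plan(p0,R0,p1,R1,n,hand,show=True):
    """n rows from pose 0 to pose 1, straight line, in tool axes; prints rounded rows"""
    R0,R1=Ro.from_matrix(R0),Ro.from_matrix(R1);S=Slerp([0,1],Ro.concatenate([R0,R1]))
    p,R=np.array(p0,float),R0;rows=[]
    for i in range(1,n+1):
        s=R.inv().apply((p0+(p1-p0)*i/n-p)*1e3).round(1);r=(R.inv()*S(i/n)).as_rotvec().round(3)
        p=p+R.apply(s)/1e3;R=R*Ro.from_rotvec(r);rows.append([*map(float,s),*map(float,r),hand])
    for i in range(0,n,8):print(str(rows[i:i+8]).replace(' ',''))
    return p,R.as_matrix()
def cur(o): return o["ee_pos"],Ro.from_rotvec(o["eef_rot"]).as_matrix()
def chute(C,yaw):
    ex=np.array([np.cos(yaw),np.sin(yaw),0]);ey=np.array([-ex[1],ex[0],0])
    xs=ex*np.cos(np.pi/6)+[0,0,.5];n=-ex*.5+np.array([0,0,np.cos(np.pi/6)])
    return ex,ey,xs,n,np.array([C[0],C[1],.085])
E
python3 - <<'E'
from station import arm
from h import *
import pickle
w=pickle.load(open('c0.pkl','rb'))['wrist']
p,R=cur(arm.get_obs());T=w["camera_from_world"]
print('cam in tool',R.T@(-T[:3,:3].T@T[:3,3]-p), 'look',R.T@(-T[2,:3]),'right',R.T@T[0,:3])
ex,ey,xs,n,D=chute((.5145,.1938),-.1083)
Rg=np.c_[xs,-ey,-n]
tgt=D+xs*-.027+ey*-.060+n*.150
print(tgt)
plan(p,R,tgt,Rg,18,85)
E
```

```text
cam in tool [ 0.08296034 -0.00192563 -0.14359826] look [-3.23799810e-01 -3.81420441e-04  9.46125540e-01] right [-1.49923858e-03  9.99998870e-01 -1.09957034e-04]
[0.41020841 0.14478555 0.20140381]
[[24.0,-30.5,1.7,-0.005,0.029,0.018,85],[23.4,-31.0,2.2,-0.005,0.029,0.018,85],[22.8,-31.4,2.7,-0.005,0.028,0.018,85],[22.1,-31.8,3.2,-0.005,0.029,0.018,85],[21.4,-32.3,3.6,-0.005,0.029,0.018,85],[20.8,-32.6,4.1,-0.004,0.029,0.018,85],[20.0,-33.0,4.6,-0.005,0.029,0.018,85],[19.3,-33.4,5.0,-0.005,0.029,0.018,85]]
[[18.5,-33.7,5.3,-0.005,0.029,0.018,85],[17.8,-34.1,5.8,-0.005,0.028,0.018,85],[16.9,-34.5,6.0,-0.005,0.029,0.018,85],[16.2,-34.8,6.3,-0.005,0.029,0.018,85],[15.4,-35.1,6.6,-0.005,0.029,0.018,85],[14.5,-35.4,6.9,-0.005,0.029,0.018,85],[13.7,-35.7,7.1,-0.005,0.029,0.018,85],[12.8,-35.9,7.3,-0.005,0.028,0.018,85]]
[[12.0,-36.3,7.5,-0.005,0.029,0.018,85],[11.1,-36.4,7.6,-0.004,0.029,0.018,85]]
```

>>> {"method": "apply_moves", "body": {"commands": [[[24, -30.5, 1.7, -0.005, 0.029, 0.018, 85], [23.4, -31, 2.2, -0.005, 0.029, 0.018, 85], [22.8, -31.4, 2.7, -0.005, 0.028, 0.018, 85], [22, -32, 3.2, -0.005, 0.029, 0.018, 85], [21.4, -32.3, 3.6, -0.005, 0.029, 0.018, 85], [20.8, -32.6, 4, -0.005, 0.029, 0.018, 85], [20, -33, 4.6, -0.005, 0.029, 0.018, 85], [19.3, -33.4, 5, -0.005, 0.029, 0.018, 85]]]}}

```text
t: 1.15
ee_pos: [0.2441, -0.2053, 0.2178]
eef_rot: [3.104, 0.121, 0.366]
contact_force: [0.5, -0.5, -0.1]
finger_gap: 0.992
finger_force: 0.0
```

>>> {"method": "apply_moves", "body": {"commands": [[[18.5, -33.7, 5.3, -0.005, 0.029, 0.018, 85], [17.8, -34, 5.8, -0.005, 0.028, 0.018, 85], [17, -34.5, 6, -0.005, 0.029, 0.018, 85], [16.2, -34.8, 6.3, -0.005, 0.029, 0.018, 85], [15.4, -35, 6.6, -0.005, 0.029, 0.018, 85], [14.5, -35.4, 6.9, -0.005, 0.029, 0.018, 85], [13.7, -35.7, 7, -0.005, 0.029, 0.018, 85], [12.8, -36, 7.3, -0.005, 0.028, 0.018, 85]]]}}

```text
t: 2.15
ee_pos: [0.3741, 0.0035, 0.2051]
eef_rot: [-3.038, 0.003, -0.721]
contact_force: [0.5, -0.8, -0.1]
finger_gap: 0.994
finger_force: 0.0
```

>>> {"method": "apply_moves", "body": {"commands": [[[12, -36.3, 7.5, -0.005, 0.029, 0.018, 85], [11, -36.4, 7.6, -0.005, 0.029, 0.018, 85], [0, 0, 0, 0, 0, 0, 85]]]}}

```text
t: 2.52
ee_pos: [0.4002, 0.0164, 0.2038]
eef_rot: [-2.986, -0.024, -0.795]
contact_force: [0.4, -0.7, -0.5]
finger_gap: 0.994
finger_force: 0.0
```

```bash
python3 - <<'E'
from station import arm
from h import *
import pickle
c=arm.camera('wrist');pickle.dump(c,open('c1.pkl','wb'))
cv2.imwrite('pics/w1.png',c['pixels'][:,:,::-1])
o=arm.get_obs();print(o['t'],o['ee_pos'],o['eef_rot'],o['qpos'],o['contact_force'])
E
```

```text
2.575 [0.40007058 0.01627391 0.20388274] [-2.98671106 -0.02346814 -0.79464658] [ 6.86775435e-04 -3.34188501e-01 -7.52928925e-01  6.31993322e-01
  5.27399182e-02  3.14059946e+00] [-0.16019914  0.4261554  -0.00185362]
```

View pics/w1.png

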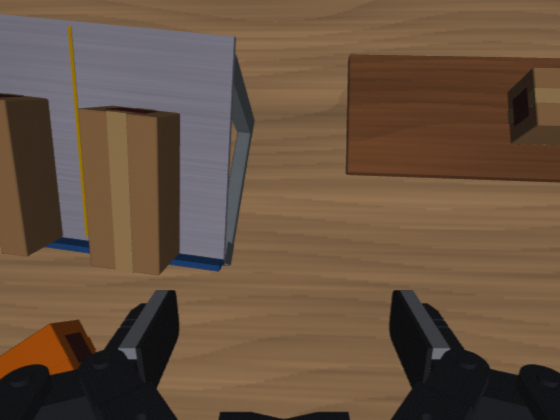

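The arm stopped at the joint-6 limit: q6 = 3.14 with tool x pointing up the slope. I'll use the half-turned grasp instead, with tool x pointing down the slope. In this view the right carton is at (130,190), the board's free corners are at (349,55) and (347,174), and the first carton's end is at (520,105).

```bash
python3 - <<'E'
from station import arm
from h import *
import pickle
c=pickle.load(open('c1.pkl','rb'))
for q in [(349,55),(347,174)]:print(onz(c,*q,.012))
print([onz(c,*q,.056) for q in [(537,69),(537,143)]])
ex,ey,xs,n,D=chute((.5145,.1938),-.1083)
for q in [(0,15),(236,38),(221,268)]: v=on(c,*q,D,n)-D;print(v@xs,v@ey)
p,R=cur(arm.get_obs())
Rg=np.c_[-xs,ey,-n]
tgt=D+xs*-.027+ey*-.045+n*.150
Rm=Rg@Ro.from_rotvec([0,0,1.6]).as_matrix()
p1,R1=plan(p,R,(p+tgt)/2,Rm,9,85)
plan(p1,R1,tgt,Rg,9,85)
E
```

```text
[ 0.64478003 -0.03574846  0.012     ]
[ 0.51386561 -0.03294539  0.012     ]
[array([ 0.60016341, -0.19735226,  0.056     ]), array([ 0.52984287, -0.19044335,  0.056     ])]
0.09088136202523572 0.05735556097813332
0.09001505020509429 -0.1252423609442321
-0.09754970046007136 -0.1213983658745131
[[0.5,-7.9,0.9,-0.01,-0.009,-0.161,85],[1.8,-7.8,0.7,-0.01,-0.008,-0.16,85],[3.0,-7.4,0.7,-0.01,-0.009,-0.161,85],[4.1,-6.8,0.6,-0.009,-0.008,-0.16,85],[5.2,-6.0,0.5,-0.01,-0.009,-0.161,85],[6.1,-5.2,0.4,-0.01,-0.008,-0.16,85],[6.9,-4.1,0.2,-0.01,-0.009,-0.161,85],[7.4,-3.0,0.2,-0.01,-0.008,-0.16,85]]
[[7.8,-1.7,0.1,-0.01,-0.009,-0.161,85]]
[[8.0,-0.5,0.0,0.0,0.0,-0.178,85],[7.9,0.9,0.0,0.0,0.0,-0.177,85],[7.7,2.4,0.0,-0.0,0.0,-0.178,85],[7.1,3.6,0.0,-0.0,0.0,-0.178,85],[6.4,4.8,0.1,-0.0,0.0,-0.178,85],[5.4,5.9,-0.0,-0.0,0.0,-0.177,85],[4.2,6.8,-0.0,-0.0,0.0,-0.178,85],[3.1,7.4,-0.0,-0.0,0.0,-0.178,85]]
[[1.6,7.8,0.0,-0.0,0.0,-0.178,85]]
```

>>> {"method": "apply_moves", "body": {"commands": [[[0.5, -8, 0.9, -0.01, -0.009, -0.161, 85], [1.8, -7.8, 0.7, -0.01, -0.008, -0.16, 85], [3, -7.4, 0.7, -0.01, -0.009, -0.161, 85], [4, -6.8, 0.6, -0.01, -0.008, -0.16, 85], [5.2, -6, 0.5, -0.01, -0.009, -0.161, 85], [6, -5.2, 0.4, -0.01, -0.008, -0.16, 85], [7, -4, 0.2, -0.01, -0.009, -0.161, 85], [7.4, -3, 0.2, -0.01, -0.008, -0.16, 85]]]}}

```text
t: 3.58
ee_pos: [0.4056, 0.0801, 0.2035]
eef_rot: [2.202, 1.64, 0.541]
contact_force: [0.1, 0.3, -0.4]
finger_gap: 0.995
finger_force: 0.0
```

>>> {"method": "apply_moves", "body": {"commands": [[[7.8, -1.7, 0.1, -0.01, -0.009, -0.161, 85], [8, -0.5, 0, 0, 0, -0.178, 85], [8, 1, 0, 0, 0, -0.178, 85], [7.7, 2.4, 0, 0, 0, -0.178, 85], [7, 3.6, 0, 0, 0, -0.178, 85], [6.4, 5, 0, 0, 0, -0.178, 85], [5.4, 6, 0, 0, 0, -0.178, 85], [4.2, 6.8, 0, 0, 0, -0.178, 85]]]}}

```text
t: 4.58
ee_pos: [0.4112, 0.1439, 0.2026]
eef_rot: [0.592, 2.55, 0.083]
contact_force: [-0.1, -0.6, 0.6]
finger_gap: 0.997
finger_force: 0.0
```

>>> {"method": "apply_moves", "body": {"commands": [[[3, 7.4, 0, 0, 0, -0.178, 85], [1.6, 7.8, 0, 0, 0, -0.178, 85], [0, 0, 0, 0, 0, 0, 85]]]}}

```text
t: 4.95
ee_pos: [0.4127, 0.16, 0.2023]
eef_rot: [0.141, 2.612, -0.039]
contact_force: [-0.4, 0.6, -0.5]
finger_gap: 0.99
finger_force: 0.0
```

```bash
python3 - <<'E'
from station import arm
from h import *
import pickle
c=arm.camera('wrist');pickle.dump(c,open('c2.pkl','wb'))
cv2.imwrite('pics/w2.png',c['pixels'][:,:,::-1])
o=arm.get_obs();print(o['t'],o['ee_pos'],o['eef_rot'],o['qpos'],o['contact_force'])
E
```

```text
5.0 [0.41262012 0.1597422  0.20224217] [ 0.14234527  2.61229579 -0.0393386 ] [ 0.59434075 -0.15945091 -0.62992469  0.6839305  -0.33123856  0.63261993] [-0.64020986  0.31053285 -0.98859092]
```

View pics/w2.png

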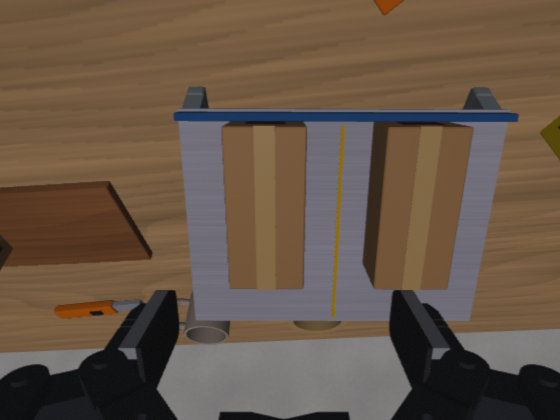

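The hover view shows both cartons on the deck. The right-lane carton's top runs from about (224,123) to (304,290) in the image. The left-lane carton's top runs from about (386,125) to (448,290), with its dark side face also visible. The blue lip is at row 117.

```bash
cat >> h.py <<'E'
def tops(c,P0,n,ax,ay,boxes,vmin=95,smin=60,rows=(140,270)):
    """kraft top faces: width edges by row and end rows -> plane coords (mm)"""
    h=cv2.cvtColor(c['pixels'],cv2.COLOR_RGB2HSV);m=((h[...,1]>smin)&(h[...,2]>vmin)&(h[...,0]>8)&(h[...,0]<28)).astype(np.uint8)
    for x0,x1,y0,y1 in boxes:
        k=np.zeros_like(m);k[y0:y1,x0:x1]=m[y0:y1,x0:x1];k=cv2.morphologyEx(k,cv2.MORPH_OPEN,np.ones((5,5)))
        ct=max(cv2.findContours(k,0,2)[0],key=cv2.contourArea);q=cv2.boxPoints(cv2.minAreaRect(ct))
        ap=cv2.approxPolyDP(ct,6,True)[:,0]
        print('poly',ap.tolist());Q=np.array([on(c,*p,P0,n)-P0 for p in ap])
        print(np.round(np.c_[Q@ax,Q@ay]*1e3,1).tolist())
E
python3 - <<'E'
from station import arm
from h import *
import pickle
c=pickle.load(open('c2.pkl','rb'))
ex,ey,xs,n,D=chute((.5145,.1938),-.1083)
for q in [(180,122),(510,122),(197,321),(470,321)]: v=on(c,*q,D,n)-D;print('deck',v@xs,v@ey)
h=cv2.cvtColor(c['pixels'],cv2.COLOR_RGB2HSV)
for u in (374,380,400,430,260,232,340):print(u,h[200,u])
tops(c,D+n*.044,n,xs,ey,[(205,325,118,300),(365,480,118,300)])
E
```

```text
deck -0.08496118465652724 -0.1230487080299553
deck -0.08491069477173407 0.1296054602534557
deck 0.09371576780908353 -0.12364461434859363
deck 0.09350087289019524 0.12799663077824625
374 [ 15 115  53]
380 [ 14 125  55]
400 [ 15 131 115]
430 [ 17 117 129]
260 [ 17 118 132]
232 [ 15 125 118]
340 [ 22 175 134]
poly [[222, 127], [230, 288], [302, 288], [305, 127]]
[[-85.6, -83.9], [33.9, -84.3], [33.8, -29.7], [-85.5, -29.6]]
poly [[472, 128], [389, 128], [374, 288], [446, 288]]
[[-84.9, 79.7], [-84.9, 25.4], [33.8, 24.9], [33.8, 79.5]]
```

```bash
python3 - <<'E'
from station import arm
from h import *
ex,ey,xs,n,D=chute((.5145,.1938),-.1083)
p,R=cur(arm.get_obs());Rg=np.c_[-xs,ey,-n]
p1,R1=plan(p,R,D+xs*-.026+ey*-.0575+n*.05,Rg,3,85)
p1,R1=plan(p1,R1,D+xs*-.026+ey*-.0575+n*.005,Rg,2,85)
E
```

```text
[[0.1,-4.2,33.4,-0.0,0.001,-0.0,85],[0.1,-4.2,33.5,-0.001,0.001,-0.0,85],[0.0,-4.2,33.4,-0.0,0.0,-0.0,85]]
[[0.0,0.0,22.5,-0.0,0.0,-0.0,85],[0.0,0.0,22.5,-0.0,0.0,-0.0,85]]
```

>>> {"method": "apply_moves", "body": {"commands": [[[0, -4.2, 33.4, 0, 0, 0, 85], [0, -4.2, 33.4, 0, 0, 0, 85], [0, -4.2, 33.4, 0, 0, 0, 85], [0, 0, 20, 0, 0, 0, 85], [0, 0, 15, 0, 0, 0, 85], [0, 0, 10, 0, 0, 0, 85], [0, 0, 0, 0, 0, 0, 85]]], "squeeze": 40}}

```text
t: 5.88
ee_pos: [0.4838, 0.1389, 0.0762]
eef_rot: [0.141, 2.613, -0.041]
contact_force: [-0.7, -0.4, -0.3]
finger_gap: 0.993
finger_force: 0.0
```

>>> {"method": "apply_moves", "body": {"commands": [[[0, 0, 0, 0, 0, 0, 50], [0, 0, 0, 0, 0, 0, 50], [0, 0, 0, 0, 0, 0, 50], [0, 0, 0, 0, 0, 0, 50], [0, 0, 0, 0, 0, 0, 50]]]}}

```text
t: 6.5
ee_pos: [0.4841, 0.1395, 0.0775]
eef_rot: [0.139, 2.611, -0.039]
contact_force: [-4.4, -1.1, 6.2]
finger_gap: 0.651
finger_force: 43.2
```

The grip is good: the opening is 55.6 mm, which matches the 56 mm width. Next I lift off the deck and head for a levelled hover over the board's free half, with the camera on the stack side.

```bash
cat >> h.py <<'E'
def Rplace(yaw):
    """tool down, tool x = -board x (board x at world angle yaw)"""
    x=-np.array([np.cos(yaw),np.sin(yaw),0]);z=np.array([0,0,-1.]);return np.c_[x,np.cross(z,x),z]
E
python3 - <<'E'
from station import arm
from h import *
p,R=cur(arm.get_obs())
p1=p-R[:,2]*.10;print(p1)
print('lift: 4 x -25 in z')
plan(p1,R,np.array([.573,-.100,.20]),Rplace(1.551),12,50)
E
```

```text
[0.43408381 0.14500517 0.16393275]
lift: 4 x -25 in z
[[-13.3,-19.1,4.3,-0.036,0.033,-0.135,50],[-10.8,-20.8,3.2,-0.037,0.033,-0.134,50],[-7.9,-22.2,2.1,-0.036,0.034,-0.135,50],[-5.0,-23.1,1.1,-0.037,0.033,-0.134,50],[-1.8,-23.6,0.0,-0.036,0.033,-0.135,50],[1.4,-23.6,-0.8,-0.037,0.033,-0.134,50],[4.5,-23.2,-1.5,-0.036,0.034,-0.135,50],[7.7,-22.3,-2.2,-0.036,0.033,-0.135,50]]
[[10.7,-20.9,-2.6,-0.037,0.033,-0.134,50],[13.5,-19.2,-3.0,-0.036,0.033,-0.135,50],[16.0,-17.1,-3.1,-0.037,0.033,-0.134,50],[18.3,-14.7,-3.2,-0.036,0.034,-0.135,50]]
```

>>> {"method": "apply_moves", "body": {"commands": [[[0, 0, -10, 0, 0, 0, 50], [0, 0, -30, 0, 0, 0, 50], [0, 0, -30, 0, 0, 0, 50], [0, 0, -30, 0, 0, 0, 50], [-13.3, -19, 4.3, -0.036, 0.033, -0.135, 50], [-10.8, -20.8, 3.2, -0.037, 0.033, -0.134, 50], [-8, -22.2, 2, -0.036, 0.034, -0.135, 50], [-5, -23, 1, -0.037, 0.033, -0.134, 50]]]}}

```text
t: 7.5
ee_pos: [0.4791, 0.0629, 0.175]
eef_rot: [-0.639, 2.696, -0.027]
contact_force: [0.1, 0.6, -3.1]
finger_gap: 0.651
finger_force: 45.5
```

>>> {"method": "apply_moves", "body": {"commands": [[[-1.8, -23.6, 0, -0.036, 0.033, -0.135, 50], [1.4, -23.6, -0.8, -0.037, 0.033, -0.134, 50], [4.5, -23.2, -1.5, -0.036, 0.034, -0.135, 50], [7.7, -22.3, -2.2, -0.036, 0.033, -0.135, 50], [10.7, -21, -2.6, -0.037, 0.033, -0.134, 50], [13.5, -19.2, -3, -0.036, 0.033, -0.135, 50], [16, -17, -3, -0.037, 0.033, -0.134, 50], [18.3, -14.7, -3.2, -0.036, 0.034, -0.135, 50]]]}}

```text
t: 8.5
ee_pos: [0.5725, -0.1002, 0.1989]
eef_rot: [2.202, -2.236, -0.004]
contact_force: [0.2, 0.5, -3.2]
finger_gap: 0.647
finger_force: 45.4
```

>>> {"method": "apply_moves", "body": {"commands": [[[0, 0, 0, 0, 0, 0, 50], [0, 0, 0, 0, 0, 0, 50]]]}}

```text
t: 8.75
ee_pos: [0.572, -0.0992, 0.1986]
eef_rot: [2.197, -2.243, -0.004]
contact_force: [-0.6, -0.2, -2.5]
finger_gap: 0.652
finger_force: 45.4
```

```bash
python3 - <<'E'
from station import arm
from h import *
import pickle
c=arm.camera('wrist');s=arm.camera('side');pickle.dump((c,s),open('c3.pkl','wb'))
cv2.imwrite('pics/w3.png',c['pixels'][:,:,::-1]);cv2.imwrite('pics/s3.png',s['pixels'][:,:,::-1])
o=arm.get_obs();print(o['t'],o['ee_pos'],o['eef_rot'],o['qpos'],o['contact_force'],o['finger_gap'])
p,R=cur(o);print(R)
E
```

```text
8.85 [ 0.57198919 -0.09913189  0.19906457] [ 2.1982444  -2.24246223 -0.00240245] [-1.71486938e-01  4.17065853e-01  1.70556683e-01  1.32633655e+00
 -2.28042335e-04 -1.72236892e+00] [-0.37931858 -0.38899299 -3.87702372] 0.6506243315951006
[[-1.99128853e-02 -9.99799600e-01 -2.05824771e-03]
 [-9.99801715e-01  1.99126700e-02  1.25026711e-04]
 [-8.40164479e-05  2.06032924e-03 -9.99997874e-01]]
```

View pics/w3.png

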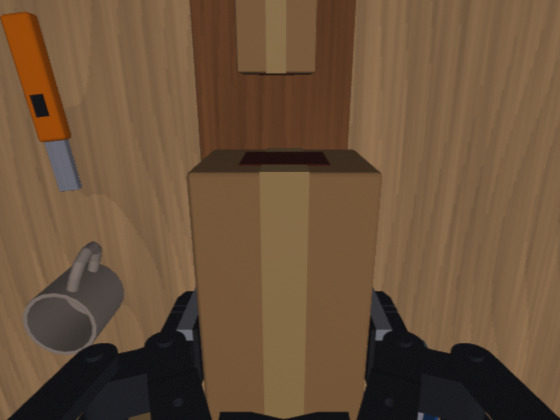

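The wrist view shows the held carton's end, with its top edge at row 173 and its bottom edge at row 150. The first carton's free end is at row 72, columns 238–315, and the board edges are at columns ~195 and ~353. The knife and mug are well clear on the left.

```bash
python3 - <<'E'
from h import *
import pickle
c,s=pickle.load(open('c3.pkl','rb'))
g=cv2.cvtColor(c['pixels'],cv2.COLOR_RGB2GRAY).astype(float);h=cv2.cvtColor(c['pixels'],cv2.COLOR_RGB2HSV)
print('col 250',g[64:82,250].astype(int),'col 300',g[64:82,300].astype(int))
print('held col 215',g[140:182,225].astype(int),g[140:182,350].astype(int))
gx=np.abs(cv2.Sobel(cv2.GaussianBlur(g,(5,5),1),cv2.CV_64F,1,0))
for r in (10,30,50,66):
    print(r,[int(a+np.argmax(gx[r,a:b])) for a,b in((185,215),(228,250),(305,325),(340,370))])
for r in(95,120,140): print(r,[int(a+np.argmax(gx[r,a:b])) for a,b in((185,215),(340,370))])
for r in (180,220,260,300): print(r,[int(a+np.argmax(gx[r,a:b])) for a,b in((185,205),(365,385))])
E
```

```text
col 250 [93 93 94 93 93 94 91 76 51 35 45 66 67 68 67 68 68 67] col 300 [94 94 94 94 94 94 93 79 59 37 38 61 65 64 65 64 65 65]
held col 215 [65 65 64 64 65 64 64 64 63 55 47 47 46 46 46 47 47 47 46 47 47 45 48 48
 47 47 47 48 48 47 47 49 63 79 85 86 88 91 91 91 92 91] [103 103 103 104 103 103 102 103 100  76  52  46  47  48  48  48  47  47
  48  47  48  48  49  46  47  46  46  48  46  48  49  48  61  75  84  86
  89  91  93  92  93  92]
10 [190, 235, 316, 355]
30 [191, 236, 316, 354]
50 [193, 237, 315, 353]
66 [194, 237, 315, 352]
95 [196, 350]
120 [198, 349]
140 [199, 348]
180 [186, 382]
220 [190, 378]
260 [193, 375]
300 [189, 371]
```

```bash
python3 - <<'E'
from h import *
import pickle
c,s=pickle.load(open('c3.pkl','rb'))
p=np.array([.57199,-.09913,.19906]);R=Ro.from_rotvec([2.19824,-2.24246,-.0024]).as_matrix()
L=[onz(c,*q,.056) for q in((235.3,10),(237.5,66))];Rr=[onz(c,*q,.056) for q in((316.3,10),(315,66))]
print('width',[np.linalg.norm(a-b) for a,b in zip(L,Rr)],'dirs',[np.degrees(np.arctan2(*(b-a)[[1,0]])) for a,b in(L,Rr)])
E1=onz(c,276,71.5,.056);print('free end mid',E1)
B=[onz(c,*q,.012) for q in((190,10),(199,140),(355,10),(348.3,140))]
print('board dirs',[np.degrees(np.arctan2(*(b-a)[[1,0]])) for a,b in(B[:2],B[2:])],'width',np.linalg.norm(B[0]-B[2]),'mid',(B[1]+B[3])/2,(B[0]+B[2])/2)
print('tool frame free end',R.T@(E1-p)*1e3,'first axis pts',[R.T@((a+b)/2-p)*1e3 for a,b in zip(L,Rr)])
for q,z in (((284,172.5),-39),((286,149.5),5)): 
    P=on(c,*q,p+R[:,2]*z/1e3,R[:,2]);print('held end tool',R.T@(P-p)*1e3)
for q in ((191,173),(377,173)):P=on(c,*q,p+R[:,2]*-.039,R[:,2]);print(R.T@(P-p)*1e3)
E
```

```text
width [np.float64(0.05510836705822549), np.float64(0.05510674221023308)] dirs [np.float64(88.84995442412722), np.float64(88.84727570192047)]
free end mid [ 0.57423743 -0.19258109  0.056     ]
board dirs [np.float64(88.52876110763424), np.float64(88.94510643609158)] width 0.1295068084846838 mid [ 0.57858149 -0.1386416   0.012     ] [ 0.57635965 -0.23942146  0.012     ]
tool frame free end [ 93.39918541  -4.40299817 143.04379042] first axis pts [array([132.44262059,  -4.17954257, 143.04114403]), array([ 97.04802087,  -4.18592862, 143.04394774])]
held end tool [ 59.49394541   1.07913742 -39.        ]
held end tool [59.19167558  1.90675567  5.        ]
[ 59.41246433 -25.26686628 -39.        ]
[ 59.28752944  27.42865899 -39.        ]
```

>>> {"method": "apply_moves", "body": {"commands": [[[14, -2.7, 25, 0, 0, 0, 50], [14, -2.7, 25, 0, 0, 0, 50], [0, 0, 40, 0, 0, 0, 50], [0, 0, 40, 0, 0, 0, 50], [0, 0, 24, 0, 0, 0, 50], [0, 0, 10, 0, 0, 0, 50], [0, 0, 0, 0, 0, 0, 50], [0, 0, 0, 0, 0, 0, 50]]]}}

```text
t: 9.85
ee_pos: [0.5789, -0.1281, 0.0369]
eef_rot: [-2.199, 2.243, -0.003]
contact_force: [0.4, 0.1, -3.4]
finger_gap: 0.649
finger_force: 45.3
```

```bash
python3 - <<'E'
from station import arm
from h import *
import pickle
c=arm.camera('wrist');s=arm.camera('side');pickle.dump((c,s),open('c4.pkl','wb'))
o=arm.get_obs();print(o['t'],o['ee_pos'],o['eef_rot'],o['contact_force'])
a=c['pixels'][0:300,130:430,::-1];b=s['pixels'][110:230,240:360,::-1]
cv2.imwrite('pics/p4.png',np.hstack([cv2.resize(a,(500,500),interpolation=3),np.vstack([cv2.resize(b,(300,300),interpolation=2),np.zeros((200,300,3),np.uint8)])]))
E
```

```text
9.95 [ 0.57885996 -0.12823116  0.03682049] [-2.19912148  2.24279968 -0.00329512] [ 0.24649396 -0.99804966 -3.3288308 ]
```

View pics/p4.png

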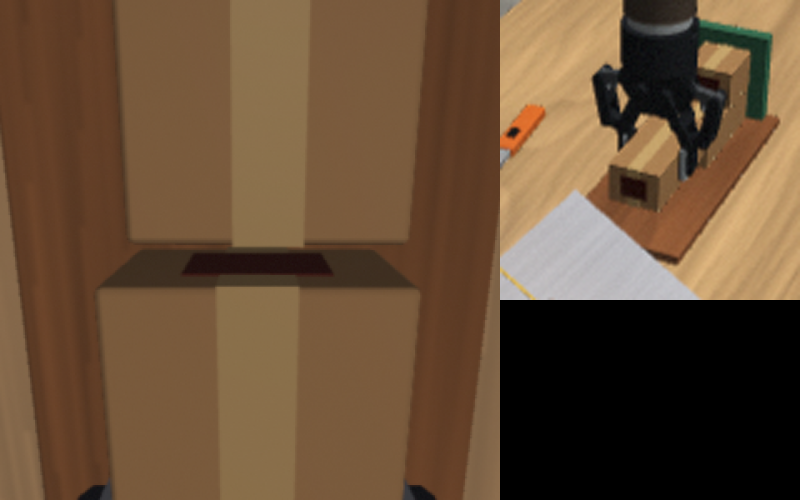

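The held carton's top edge is at v≈173 and the first carton's end edge is at v≈145, a gap of about 5.3 mm. The held carton needs about +2 mm in tool y. Both are parallel.

>>> {"method": "apply_moves", "body": {"commands": [[[0, 2, 5, 0, 0, 0, 50], [1.5, 0, 5, 0, 0, 0, 50], [1.5, 0, 4, 0, 0, 0, 50], [0, 0, 0, 0, 0, 0, 50], [0, 0, 0, 0, 0, 0, 50]]]}}

```text
t: 10.58
ee_pos: [0.5757, -0.1311, 0.0212]
eef_rot: [2.198, -2.243, -0.001]
contact_force: [0.1, 0.7, -3.0]
finger_gap: 0.654
finger_force: 45.3
```

```bash
cat >> h.py <<'E'
def prof(c,cols,r0,r1):
    g=cv2.cvtColor(c['pixels'],cv2.COLOR_RGB2GRAY)
    for u in cols:print(u,r0,g[r0:r1,u].tolist())
def edges(c,row,wins):
    g=cv2.GaussianBlur(cv2.cvtColor(c['pixels'],cv2.COLOR_RGB2GRAY).astype(float),(1,5),0)
    d=np.abs(np.gradient(g[row]));out=[]
    for a,b in wins:
        w=d[a:b]*(d[a:b]>.5*d[a:b].max());out.append(round(float((w*np.arange(a,b)).sum()/w.sum()),1))
    return out
E
python3 - <<'E'
from station import arm
from h import *
import pickle
c=arm.camera('wrist');pickle.dump(c,open('c5.pkl','wb'))
o=arm.get_obs();print(o['t'],o['ee_pos'],o['contact_force'])
prof(c,(240,255,325,340),140,182)
for r in (20,60,100,130,180,200,230,260):print(r,edges(c,r,[(175,220),(355,400)]))
E
```

```text
10.625 [ 0.57576549 -0.13106744  0.02130608] [ 0.74651956 -0.08560709 -2.68031056]
240 140 [96, 96, 96, 95, 96, 96, 96, 96, 96, 96, 96, 97, 96, 96, 95, 96, 96, 97, 96, 97, 94, 86, 79, 70, 41, 40, 48, 51, 50, 49, 49, 52, 66, 82, 89, 91, 94, 95, 96, 96, 96, 96]
255 140 [99, 98, 98, 97, 97, 98, 98, 98, 98, 97, 97, 97, 98, 97, 98, 99, 97, 97, 97, 97, 95, 87, 80, 73, 43, 42, 50, 50, 48, 51, 50, 50, 66, 82, 88, 92, 93, 95, 95, 96, 96, 96]
325 140 [96, 97, 96, 96, 97, 96, 97, 97, 97, 97, 97, 96, 97, 96, 97, 96, 96, 97, 96, 96, 96, 89, 82, 71, 46, 39, 50, 50, 49, 49, 50, 52, 65, 81, 89, 92, 93, 96, 96, 96, 96, 97]
340 140 [97, 98, 97, 97, 97, 97, 97, 97, 97, 97, 97, 97, 97, 98, 97, 97, 98, 97, 97, 97, 96, 89, 81, 71, 51, 49, 49, 50, 50, 49, 50, 51, 64, 80, 88, 90, 93, 96, 97, 97, 97, 97]
20 [176.4, 387.5]
60 [179.4, 383.9]
100 [182.5, 380.6]
130 [185.0, 378.1]
180 [188.5, 381.5]
200 [190.3, 379.6]
230 [193.0, 376.5]
260 [195.3, 374.5]
```

The gap is now about 1.7 mm. The carton is about 4 mm above the board and about 1 mm off in tool y.

>>> {"method": "apply_moves", "body": {"commands": [[[0.5, -0.5, 1, 0, 0, 0, 50], [0.5, -0.5, 1, 0, 0, 0, 50], [0, 0, 1, 0, 0, 0, 50], [0, 0, 0, 0, 0, 0, 50]]]}}

```text
t: 11.12
ee_pos: [0.5765, -0.132, 0.0181]
eef_rot: [2.199, -2.242, -0.001]
contact_force: [0.5, 0.9, -3.4]
finger_gap: 0.648
finger_force: 45.3
```

```bash
cat > m.py <<'E'
from station import arm
from h import *
import pickle,sys
c=arm.camera('wrist');pickle.dump(c,open(sys.argv[1],'wb'))
o=arm.get_obs();print(o['t'],o['ee_pos'],o['contact_force'])
prof(c,(240,340),155,180)
for r in (60,130,180,230):print(r,edges(c,r,[(175,220),(355,400)]))
E
python3 m.py c6.pkl
```

```text
11.175 [ 0.57650829 -0.13200754  0.01815924] [ 0.19118517 -0.67911185 -2.56915196]
240 155 [95, 96, 96, 96, 96, 96, 96, 96, 96, 96, 96, 89, 80, 70, 49, 49, 52, 66, 82, 88, 91, 93, 95, 96, 96]
340 155 [96, 96, 96, 96, 96, 96, 97, 96, 97, 98, 97, 90, 82, 74, 61, 52, 51, 64, 80, 89, 91, 94, 95, 97, 97]
60 [179.0, 390.1]
130 [185.4, 383.6]
180 [188.6, 381.5]
230 [193.0, 376.6]
```

>>> {"method": "apply_moves", "body": {"commands": [[[0, 0, 1, 0, 0, 0, 50], [0, 0, 0, 0, 0, 0, 50]]]}}

```text
t: 11.42
ee_pos: [0.5765, -0.132, 0.0171]
eef_rot: [2.199, -2.242, -0.001]
contact_force: [0.8, 0.8, -2.7]
finger_gap: 0.65
finger_force: 45.3
```

>>> {"method": "apply_moves", "body": {"commands": [[[0, 0, 0.7, 0, 0, 0, 50], [0, 0, 0, 0, 0, 0, 50]]]}}

```text
t: 11.68
ee_pos: [0.5767, -0.132, 0.0169]
eef_rot: [2.199, -2.243, -0.0]
contact_force: [-1.3, 0.6, -0.1]
finger_gap: 0.649
finger_force: 45.7
```

>>> {"method": "apply_moves", "body": {"commands": [[[0, 0, 0.3, 0, 0, 0, 50], [0, 0, 0, 0, 0, 0, 58], [0, 0, 0, 0, 0, 0, 64], [0, 0, 0, 0, 0, 0, 85], [0, 0, 0, 0, 0, 0, 85], [0, 0, 0, 0, 0, 0, 85]]]}}

```text
t: 12.42
ee_pos: [0.5766, -0.132, 0.0162]
eef_rot: [2.199, -2.242, -0.001]
contact_force: [-0.5, 0.6, 0.1]
finger_gap: 0.996
finger_force: 0.0
```

```bash
python3 m.py c7.pkl; python3 - <<'E'
from h import *;import pickle
c=pickle.load(open('c7.pkl','rb'));cv2.imwrite('pics/w7.png',c['pixels'][:,:,::-1])
E
```

```text
12.475 [ 0.57663625 -0.13204108  0.01624302] [0.631123   0.49911521 0.24164698]
240 155 [98, 99, 98, 99, 99, 98, 99, 98, 98, 98, 98, 99, 93, 85, 78, 67, 54, 64, 81, 90, 93, 95, 97, 99, 99]
340 155 [99, 98, 100, 99, 99, 99, 99, 99, 99, 99, 99, 99, 97, 89, 80, 74, 51, 64, 80, 89, 94, 95, 97, 99, 99]
60 [178.5, 392.6]
130 [184.0, 386.5]
180 [188.0, 381.6]
230 [192.0, 377.5]
```

View pics/w7.png

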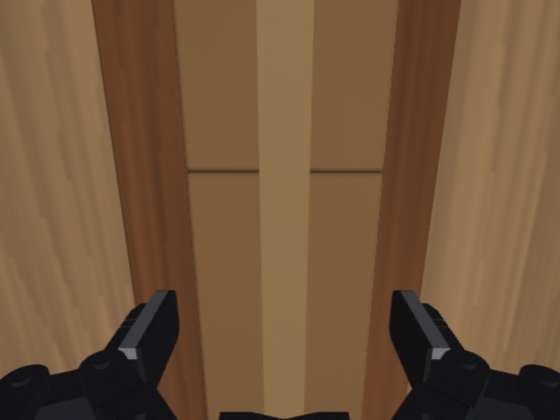

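The first placement is good. The joint is a thin line at row 170 and the sides are flush at columns 188 and 382. Next I go back for the left-lane carton.

```bash
python3 - <<'E'
from station import arm
from h import *
ex,ey,xs,n,D=chute((.5145,.1938),-.1083)
p,R=cur(arm.get_obs());Rg=np.c_[-xs,ey,-n]
p1=p-R[:,2]*.15
plan(p1,R,D+xs*-.026+ey*.052+n*.13,Rg,12,85)
E
```

```text
[[-32.0,12.6,-1.5,0.036,-0.033,0.135,85],[-30.1,16.8,-1.1,0.036,-0.033,0.135,85],[-27.5,20.6,-0.7,0.036,-0.034,0.134,85],[-24.6,24.1,-0.7,0.037,-0.033,0.135,85],[-21.2,27.1,-0.9,0.036,-0.033,0.135,85],[-17.3,29.7,-1.2,0.036,-0.033,0.135,85],[-13.2,31.8,-1.9,0.036,-0.033,0.135,85],[-8.9,33.1,-2.7,0.036,-0.033,0.134,85]]
[[-4.5,34.0,-3.6,0.036,-0.033,0.135,85],[-0.1,34.1,-4.8,0.036,-0.034,0.135,85],[4.3,33.6,-6.1,0.037,-0.033,0.135,85],[8.6,32.4,-7.6,0.036,-0.033,0.134,85]]
```

>>> {"method": "apply_moves", "body": {"commands": [[[0, 0, -20, 0, 0, 0, 85], [0, 0, -40, 0, 0, 0, 85], [0, 0, -45, 0, 0, 0, 85], [0, 0, -45, 0, 0, 0, 85], [-32, 12.6, -1.5, 0.036, -0.033, 0.135, 85], [-30, 16.8, -1.1, 0.036, -0.033, 0.135, 85], [-27.5, 20.6, -0.7, 0.036, -0.034, 0.134, 85], [-24.6, 24, -0.7, 0.037, -0.033, 0.135, 85]]]}}

```text
t: 13.48
ee_pos: [0.5285, -0.0023, 0.1726]
eef_rot: [-1.42, 2.582, -0.015]
contact_force: [0.4, 0.3, 1.0]
finger_gap: 0.993
finger_force: 0.0
```

>>> {"method": "apply_moves", "body": {"commands": [[[-21.2, 27, -0.9, 0.036, -0.033, 0.135, 85], [-17.3, 29.7, -1.2, 0.036, -0.033, 0.135, 85], [-13.2, 31.8, -2, 0.036, -0.033, 0.135, 85], [-9, 33, -2.7, 0.036, -0.033, 0.134, 85], [-4.5, 34, -3.6, 0.036, -0.033, 0.135, 85], [0, 34, -4.8, 0.036, -0.034, 0.135, 85], [4.3, 33.6, -6, 0.037, -0.033, 0.135, 85], [8.6, 32.4, -7.6, 0.036, -0.033, 0.134, 85]]]}}

```text
t: 14.48
ee_pos: [0.4326, 0.2554, 0.1852]
eef_rot: [0.147, 2.612, -0.037]
contact_force: [-0.2, -0.1, 0.2]
finger_gap: 0.995
finger_force: 0.0
```

>>> {"method": "apply_moves", "body": {"commands": [[[0, 0, 0, 0, 0, 0, 85], [0, 0, 0, 0, 0, 0, 85]]]}}

```text
t: 14.72
ee_pos: [0.4331, 0.2544, 0.1845]
eef_rot: [0.139, 2.615, -0.039]
contact_force: [-0.3, -0.8, -0.1]
finger_gap: 0.997
finger_force: 0.0
```

```bash
python3 - <<'E'
from station import arm
from h import *
import pickle
c=arm.camera('wrist');pickle.dump(c,open('c8.pkl','wb'))
ex,ey,xs,n,D=chute((.5145,.1938),-.1083)
o=arm.get_obs();p,R=cur(o);Rg=np.c_[-xs,ey,-n];print(o['t'],p,o['qpos'])
q=[proj(c,D+n*.044+xs*a+ey*b) for a in(-.087,.034) for b in(.024,.08)];print(np.round(q))
q=np.array(q);x0,y0=np.maximum(q.min(0)-12,0).astype(int);x1,y1=(q.max(0)+12).astype(int)
tops(c,D+n*.044,n,xs,ey,[(x0,x1,y0,min(y1,300))])
plan(p,R,D+xs*-.026+ey*.052+n*.05,Rg,2,85)
plan(D+xs*-.026+ey*.052+n*.05,Rg,D+xs*-.026+ey*.052+n*.005,Rg,3,85)
E
```

```text
14.775 [0.43334163 0.25385136 0.18457772] [ 0.76356057  0.02904723 -0.50182027  0.68509198 -0.39317578  0.79993161]
[[236. 129.]
 [329. 129.]
 [243. 304.]
 [322. 304.]]
poly [[238, 132], [243, 298], [320, 299], [327, 132]]
[[-85.0, 25.0], [29.5, 24.0], [30.2, 78.2], [-85.1, 78.7]]
[[0.1,0.6,39.9,-0.0,-0.0,0.0,85],[0.2,0.5,39.9,-0.001,-0.0,0.001,85]]
[[0.0,-0.0,15.0,0.0,0.0,0.0,85],[0.0,0.0,15.0,0.0,0.0,0.0,85],[0.0,0.0,15.0,0.0,0.0,0.0,85]]
```

>>> {"method": "apply_moves", "body": {"commands": [[[0, 0.5, 40, 0, 0, 0, 85], [0, 0.5, 40, 0, 0, 0, 85], [0, 0, 20, 0, 0, 0, 85], [0, 0, 15, 0, 0, 0, 85], [0, 0, 10, 0, 0, 0, 85], [0, 0, 0, 0, 0, 0, 85]]]}}

```text
t: 15.52
ee_pos: [0.4958, 0.2475, 0.0759]
eef_rot: [0.143, 2.615, -0.04]
contact_force: [-0.2, -1.3, -0.0]
finger_gap: 0.998
finger_force: 0.0
```

>>> {"method": "apply_moves", "body": {"commands": [[[0, 0, 0, 0, 0, 0, 50], [0, 0, 0, 0, 0, 0, 50], [0, 0, 0, 0, 0, 0, 50], [0, 0, 0, 0, 0, 0, 50], [0, 0, 0, 0, 0, 0, 50]]]}}

```text
t: 16.15
ee_pos: [0.4957, 0.2486, 0.0773]
eef_rot: [0.141, 2.613, -0.039]
contact_force: [-3.1, -2.0, 5.7]
finger_gap: 0.648
finger_force: 44.1
```

```bash
python3 - <<'E'
from station import arm
from h import *
p,R=cur(arm.get_obs())
# hover: 45 mm short of the final centre along the board, high
yaw=np.radians(88.85);bx=np.array([np.cos(yaw),np.sin(yaw),0])
fin=np.array([.5767,-.1320,.061])-bx*.0605;print('final',fin)
p1=p-R[:,2]*.10;m=np.array([.47,.06,.20])
plan(p1,R,fin+bx*.045+[0,0,.13],Rplace(yaw),14,50)
E
```

```text
final [ 0.57548577 -0.19248781  0.061     ]
[[-11.7,-27.5,4.5,-0.031,0.028,-0.115,50],[-8.5,-28.8,3.4,-0.031,0.029,-0.116,50],[-5.2,-29.7,2.3,-0.031,0.028,-0.115,50],[-1.8,-30.1,1.2,-0.031,0.028,-0.116,50],[1.6,-30.2,0.3,-0.031,0.029,-0.115,50],[5.1,-29.8,-0.5,-0.031,0.028,-0.116,50],[8.6,-29.0,-1.3,-0.031,0.028,-0.115,50],[11.8,-27.7,-1.8,-0.032,0.029,-0.116,50]]
[[15.1,-26.1,-2.3,-0.031,0.028,-0.115,50],[18.0,-24.2,-2.6,-0.031,0.029,-0.116,50],[20.7,-21.8,-2.8,-0.031,0.028,-0.115,50],[23.2,-19.1,-2.8,-0.031,0.028,-0.116,50],[25.4,-16.3,-2.7,-0.031,0.029,-0.115,50],[27.1,-13.2,-2.4,-0.031,0.028,-0.116,50]]
```

>>> {"method": "apply_moves", "body": {"commands": [[[0, 0, -10, 0, 0, 0, 50], [0, 0, -30, 0, 0, 0, 50], [0, 0, -30, 0, 0, 0, 50], [0, 0, -30, 0, 0, 0, 50], [-11.7, -27.5, 4.5, -0.031, 0.028, -0.115, 50], [-8.5, -28.8, 3.4, -0.031, 0.029, -0.116, 50], [-5.2, -29.7, 2.3, -0.031, 0.028, -0.115, 50], [-1.8, -30, 1.2, -0.031, 0.028, -0.116, 50]]]}}

```text
t: 17.15
ee_pos: [0.4816, 0.139, 0.1702]
eef_rot: [-0.526, 2.698, -0.028]
contact_force: [0.7, 0.4, -3.6]
finger_gap: 0.652
finger_force: 45.3
```

>>> {"method": "apply_moves", "body": {"commands": [[[1.6, -30, 0.3, -0.031, 0.029, -0.115, 50], [5, -29.8, -0.5, -0.031, 0.028, -0.116, 50], [8.6, -29, -1.3, -0.031, 0.028, -0.115, 50], [11.8, -27.7, -1.8, -0.032, 0.029, -0.116, 50], [15, -26, -2.3, -0.031, 0.028, -0.115, 50], [18, -24.2, -2.6, -0.031, 0.029, -0.116, 50], [20.7, -21.8, -2.8, -0.031, 0.028, -0.115, 50], [23.2, -19, -2.8, -0.031, 0.028, -0.116, 50]]]}}

```text
t: 18.15
ee_pos: [0.5572, -0.0897, 0.1857]
eef_rot: [-1.882, 2.414, -0.002]
contact_force: [0.4, -0.3, -3.4]
finger_gap: 0.649
finger_force: 45.3
```

>>> {"method": "apply_moves", "body": {"commands": [[[25.4, -16.3, -2.7, -0.031, 0.029, -0.115, 50], [27, -13.2, -2.4, -0.031, 0.028, -0.116, 50], [0, 0, 0, 0, 0, 0, 50], [0, 0, 0, 0, 0, 0, 50]]]}}

```text
t: 18.65
ee_pos: [0.5756, -0.1459, 0.1892]
eef_rot: [2.199, -2.243, -0.006]
contact_force: [-0.4, -0.2, -2.9]
finger_gap: 0.654
finger_force: 45.2
```

```bash
python3 - <<'E'
from station import arm
from h import *
import pickle
c=arm.camera('wrist');pickle.dump(c,open('c9.pkl','wb'));cv2.imwrite('pics/w9.png',c['pixels'][:,:,::-1])
o=arm.get_obs();p,R=cur(o);print(o['t'],p,o['eef_rot'],o['contact_force']);print(R)
E
```

```text
18.7 [ 0.57557421 -0.14575438  0.18950621] [ 2.19930137 -2.24231434 -0.00490856] [ 0.15468428  1.07766883 -3.22147431]
[[-0.0193686  -0.99980871 -0.00272049]
 [-0.99981104  0.01936399  0.00170981]
 [-0.0016568   0.00275309 -0.99999484]]
```

View pics/w9.png

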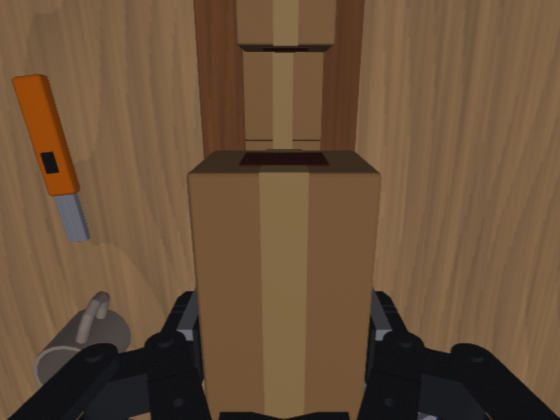

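The held carton is level, with its end edge at row 173. The half carton's end edge is at about row 44, columns 238–335, and the joint below is at row 140.

```bash
python3 - <<'E'
from h import *
import pickle
c=pickle.load(open('c9.pkl','rb'))
p=np.array([.57557,-.14575,.1895]);R=Ro.from_rotvec([2.1993,-2.2423,-.0049]).as_matrix()
prof(c,(250,322),36,60);prof(c,(255,310),134,146)
for z,rows,w in ((.1,(8,25,38),[(225,250),(325,345)]),(.056,(70,90,120),[(232,255),(312,332)])):
    P=[]
    for r in rows:
        a,b=edges(c,r,w);A,B=(R.T@(onz(c,u,r,z)-p)*1e3 for u in(a,b));P.append((A+B)/2);print(r,a,b,'width',round(np.linalg.norm(A-B),1),'mid tool',P[-1].round(1))
for q,z in(((285,43),.1),((285,51),.056),((285,140),.056)):print(q,(R.T@(onz(c,*q,z)-p)*1e3).round(1))
a,b=edges(c,180,[(182,205),(365,390)]);print('held',a,b)
P=on(c,(a+b)/2,180,p-R[:,2]*.039,R[:,2]);print((R.T@(P-p)*1e3).round(1))
E
```

```text
250 36 [91, 92, 91, 91, 92, 90, 87, 75, 60, 36, 32, 33, 32, 33, 33, 44, 87, 91, 91, 91, 91, 91, 92, 91]
322 36 [93, 93, 92, 92, 92, 92, 90, 78, 65, 41, 32, 32, 32, 33, 34, 39, 73, 86, 87, 87, 88, 87, 87, 86]
255 134 [90, 90, 89, 89, 88, 70, 49, 82, 87, 89, 90, 90]
310 134 [91, 90, 90, 91, 90, 73, 49, 82, 87, 91, 90, 90]
8 236.0 335.5 width 55.0 mid tool [124.1   2.2  89.3]
25 236.5 334.5 width 54.9 mid tool [115.6   2.   89.3]
38 237.1 334.0 width 54.8 mid tool [109.    2.   89.3]
70 243.0 322.6 width 54.9 mid tool [ 94.1   0.3 133.3]
90 243.5 321.5 width 54.7 mid tool [8.100e+01 1.000e-01 1.334e+02]
120 244.5 320.5 width 54.6 mid tool [ 60.6   0.  133.4]
(285, 43) [106.5   1.7  89.3]
(285, 51) [106.1   1.8 133.3]
(285, 140) [ 46.4   1.8 133.4]
held 185.7 380.6
[ 57.4   0.8 -39. ]
```

>>> {"method": "apply_moves", "body": {"commands": [[[20, 0, 15, 0, 0, 0, 50], [20, 0, 15, 0, 0, 0, 50], [0, 0, 30, 0, 0, 0, 50], [0, 0, 25, 0, 0, 0, 50], [0, 0, 15, 0, 0, 0, 50], [0, 0, 10, 0, 0, 0, 50], [0, 0, 0, 0, 0, 0, 50], [0, 0, 0, 0, 0, 0, 50]]]}}

```text
t: 19.7
ee_pos: [0.5762, -0.187, 0.0809]
eef_rot: [-2.2, 2.243, -0.001]
contact_force: [-0.1, -0.7, -2.5]
finger_gap: 0.649
finger_force: 45.3
```

```bash
cat > m2.py <<'E'
from station import arm
from h import *
import pickle,sys
c=arm.camera('wrist');pickle.dump(c,open(sys.argv[1],'wb'))
o=arm.get_obs();p,R=cur(o);print(o['t'],p,o['contact_force'])
g=cv2.cvtColor(c['pixels'],cv2.COLOR_RGB2GRAY)
prof(c,(240,340),138,182)
for r in (20,60,100,130,180,230):print(r,edges(c,r,[(172,222),(350,400)]))
E
python3 m2.py c10.pkl
```

```text
19.75 [ 0.5763167 -0.1869899  0.0810638] [ 0.30630997 -0.10883563 -2.41575468]
240 138 [90, 90, 91, 90, 84, 77, 68, 64, 89, 91, 91, 90, 69, 48, 45, 46, 46, 46, 45, 45, 46, 45, 44, 35, 27, 24, 23, 36, 40, 46, 46, 47, 46, 47, 52, 67, 82, 84, 86, 88, 90, 90, 91, 90]
340 138 [90, 91, 91, 91, 88, 81, 72, 66, 76, 90, 91, 89, 69, 49, 46, 46, 47, 47, 45, 47, 46, 46, 47, 46, 47, 46, 47, 46, 46, 46, 46, 46, 47, 46, 53, 69, 82, 84, 86, 89, 90, 91, 90, 90]
20 [201.4, 385.6]
60 [203.9, 382.6]
100 [206.0, 387.6]
130 [208.0, 387.7]
180 [188.4, 386.8]
230 [173.6, 382.7]
```

>>> {"method": "apply_moves", "body": {"commands": [[[0, 1, 5, 0, 0, 0, 50], [1.5, 0.5, 5, 0, 0, 0, 50], [1.5, 0, 4, 0, 0, 0, 50], [0, 0, 0, 0, 0, 0, 50], [0, 0, 0, 0, 0, 0, 50]]]}}

```text
t: 20.38
ee_pos: [0.5739, -0.1898, 0.0659]
eef_rot: [2.199, -2.243, -0.002]
contact_force: [0.7, 0.8, -2.5]
finger_gap: 0.654
finger_force: 45.3
```

```bash
python3 m2.py c11.pkl
```

```text
20.425 [ 0.57403556 -0.18978524  0.06601427] [-0.21892646 -0.10349228 -2.98775336]
240 138 [89, 89, 89, 89, 88, 89, 90, 89, 90, 89, 88, 90, 89, 88, 89, 90, 89, 89, 89, 88, 88, 82, 76, 67, 47, 27, 24, 33, 40, 45, 46, 46, 47, 47, 50, 66, 80, 83, 84, 86, 88, 89, 89, 88]
340 138 [90, 90, 89, 90, 90, 90, 89, 89, 89, 89, 90, 90, 90, 90, 90, 90, 89, 89, 89, 89, 89, 85, 79, 70, 62, 43, 45, 46, 46, 45, 45, 46, 46, 47, 54, 67, 81, 84, 85, 88, 90, 90, 89, 89]
20 [181.5, 391.5]
60 [184.6, 387.6]
100 [187.5, 384.5]
130 [190.0, 381.6]
180 [188.4, 388.4]
230 [192.6, 385.1]
```

>>> {"method": "apply_moves", "body": {"commands": [[[0.7, -0.3, 1, 0, 0, 0, 50], [0.7, -0.2, 1, 0, 0, 0, 50], [0, 0, 1.5, 0, 0, 0, 50], [0, 0, 0, 0, 0, 0, 50]]]}}

```text
t: 20.92
ee_pos: [0.5742, -0.1911, 0.0622]
eef_rot: [2.199, -2.242, -0.003]
contact_force: [-0.6, 0.6, -2.6]
finger_gap: 0.65
finger_force: 45.3
```

```bash
python3 m2.py c12.pkl
```

```text
20.975 [ 0.57428242 -0.1910934   0.06229469] [ 0.94525451  0.5876252  -3.86844623]
240 138 [88, 88, 89, 89, 89, 88, 89, 89, 89, 88, 89, 88, 88, 89, 89, 89, 89, 88, 88, 88, 89, 88, 88, 88, 88, 88, 88, 88, 80, 75, 67, 51, 47, 46, 50, 67, 80, 82, 84, 85, 87, 89, 88, 88]
340 138 [88, 90, 89, 90, 89, 89, 90, 89, 89, 89, 89, 89, 89, 89, 90, 90, 89, 89, 88, 89, 89, 90, 88, 89, 90, 89, 90, 89, 85, 78, 70, 62, 48, 46, 52, 68, 81, 83, 85, 87, 89, 89, 88, 89]
20 [179.0, 396.1]
60 [182.5, 392.6]
100 [185.5, 388.6]
130 [187.5, 386.2]
180 [188.5, 390.0]
230 [192.6, 386.1]
```

>>> {"method": "apply_moves", "body": {"commands": [[[0.4, 0, 0.8, 0, 0, 0, 50], [0, 0, 0, 0, 0, 0, 50]]]}}

```text
t: 21.22
ee_pos: [0.5743, -0.1915, 0.0616]
eef_rot: [2.199, -2.243, -0.002]
contact_force: [0.9, 0.1, -4.1]
finger_gap: 0.648
finger_force: 45.3
```

>>> {"method": "apply_moves", "body": {"commands": [[[0, 0, 0.6, 0, 0, 0, 50], [0, 0, 0, 0, 0, 0, 50]]]}}

```text
t: 21.48
ee_pos: [0.5744, -0.1915, 0.0612]
eef_rot: [2.199, -2.243, -0.002]
contact_force: [0.3, 0.9, -2.2]
finger_gap: 0.642
finger_force: 45.5
```

>>> {"method": "apply_moves", "body": {"commands": [[[0, 0, 0.5, 0, 0, 0, 50], [0, 0, 0, 0, 0, 0, 50]]]}}

```text
t: 21.72
ee_pos: [0.5744, -0.1914, 0.0611]
eef_rot: [2.2, -2.243, -0.001]
contact_force: [-2.3, 2.9, 2.0]
finger_gap: 0.648
finger_force: 45.8
```

```bash
python3 m2.py c13.pkl
```

```text
21.775 [ 0.57441483 -0.19144445  0.06105435] [-1.28782103  2.58319365  2.20880449]
240 138 [89, 89, 89, 89, 88, 88, 88, 88, 88, 88, 88, 89, 89, 88, 89, 88, 87, 88, 88, 88, 88, 89, 88, 88, 88, 88, 87, 88, 88, 87, 81, 74, 66, 50, 48, 63, 77, 81, 84, 85, 87, 88, 88, 88]
340 138 [90, 89, 89, 90, 89, 88, 88, 89, 89, 88, 89, 89, 88, 89, 88, 89, 89, 89, 90, 88, 89, 89, 89, 89, 90, 89, 89, 88, 90, 87, 83, 76, 68, 60, 51, 64, 79, 82, 84, 86, 89, 88, 88, 89]
20 [179.0, 398.5]
60 [181.7, 394.6]
100 [185.4, 390.6]
130 [187.4, 388.1]
180 [188.4, 390.4]
230 [192.5, 386.9]
```

The gap is down to about 1.5 px, or roughly 0.4 mm, so I'm releasing.

>>> {"method": "apply_moves", "body": {"commands": [[[0, 0, 0, 0, 0, 0, 58], [0, 0, 0, 0, 0, 0, 64], [0, 0, 0, 0, 0, 0, 85], [0, 0, 0, 0, 0, 0, 85], [0, 0, 0, 0, 0, 0, 85]]]}}

```text
t: 22.4
ee_pos: [0.5744, -0.1916, 0.0605]
eef_rot: [2.199, -2.243, -0.002]
contact_force: [0.4, 0.7, 0.4]
finger_gap: 0.999
finger_force: 0.0
```

>>> {"method": "apply_moves", "body": {"commands": [[[0, 0, -10, 0, 0, 0, 85], [0, 0, -25, 0, 0, 0, 85], [0, 0, -40, 0, 0, 0, 85], [0, 0, -40, 0, 0, 0, 85], [-20, 0, -30, 0, 0, 0, 85], [-40, 0, 0, 0, 0, 0, 85], [0, 0, 0, 0, 0, 0, 85]]]}}

```text
t: 23.28
ee_pos: [0.5761, -0.1295, 0.2071]
eef_rot: [-2.203, 2.239, -0.0]
contact_force: [-0.3, -0.1, 0.3]
finger_gap: 0.992
finger_force: 0.0
```

```bash
python3 - <<'E'
from station import arm
from h import *
c=arm.camera('wrist');s=arm.camera('side');o=arm.get_obs();print(o['t'],o['ee_pos'])
b=s['pixels'][90:240,200:380,::-1]
cv2.imwrite('pics/f.png',np.hstack([cv2.resize(c['pixels'][:,:,::-1],(440,330)),cv2.resize(b,(360,300),interpolation=2)[:330] if 0 else cv2.copyMakeBorder(cv2.resize(b,(360,300),interpolation=2),0,30,0,0,0)]))
E
```

```text
23.375 [ 0.575775   -0.13143408  0.2061121 ]
```

View pics/f.png

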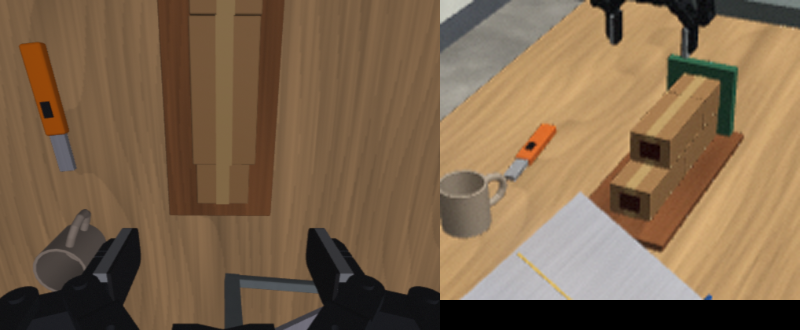

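The final view shows both cartons in line. The upper one spans the joint and is butted against the half carton (joint line at row 15 of the left panel), the gripper is clear, and the mug and knife look undisturbed.

```bash
python3 -c "
from station import arm
print(arm.finish_job())"
```

```text
the job is handed in; nothing more can be done
None
```

I laid both cartons as asked, one end to end with the first carton and the other across the joint against the half carton, each with a gap of about 0.5 mm, and handed the job in at about 23 s; I don't have the judge's result.

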